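# Clamp the whetstone in its sprung holder

## Robot

A 7-joint arm with a two-finger parallel gripper is mounted at the origin on a cart in front of the work surface, level with it; the furniture and walls round the work are solid. World frame = base frame: x ahead of the robot, y to its left, z up, the work surface at z = 0. Lengths are in m, angles in degrees, forces in N, time in s.
With the tool pointing down it reaches from about 0.35 to 0.775 m from the base axis. Payload 3.1 kg.
Tool frame: the origin (TCP) lies on the centre line of the jaws, within the pads' length; the fingertips stand 17 mm ahead of it and the grasp point (between the pads) lies 2 mm behind it (robot.tip_reach is the distance from the TCP to the fingertips, in m); z points along the fingers, y is the line along which they close (so a half turn about z gives the same grasp; the last joint's range is limited). The gripper opens to 85 mm and grips with 20 to 120 N. Pads are 22 mm wide; open, the fingers measure 114 mm over their backs; the gripper's body (76 mm by 85 mm) begins 54 mm behind the grasp point. The pads swing forward as they close: fully open they stand 13 mm farther back than shut.
Start: joints at [-74.181, 17.813, 0.802, 86.603, -0.252, 75.585, -1.558], TCP at [0.172, 0.522, 0.248] pointing down, gripper open.
Joint ranges: [-154.91, 154.91], [-16.99, 109.72], [-72.82, 74.43], [7.12, 147.25], [-82.49, 262.49], [11.32, 116.49], [-174.64, 174.64]. Speed limits (degrees/s): [159.86, 159.86, 180, 180, 180, 180, 180].

## Interface

Orientations are given as [roll, pitch, yaw] about the fixed x, y, z axes, in that order (R = Rz(yaw) Ry(pitch) Rx(roll)).
In Python, from station import robot, fingers, vision, workorder, recognise gives the robot as it stands. Calls block until the motion is done:
- robot.move_to(position, orientation): joint-space move of the TCP to a pose.
- robot.line_to(position, orientation=None, velocity=0.15, f_stop=None): straight line of the TCP; orientation=None keeps the orientation; velocity is the mean speed in m/s. With f_stop (N) it stops when the force on the tool has changed by that much, and returns True; else False.
- robot.move_j(angles): joint-space move.
- fingers.gripper_to(opening, force=None): opening from 0.0 (shut) to 1.0 (fully open); force is the grip in N (None keeps the last); returns when the fingers have stopped.
- robot.pause(seconds).
- robot.inverse_kinematics(position, orientation): joint angles nearest the present ones, or None.
- vision.grab_frame(name): name is "scene" or "top" or "wrist"; returns the picture (480x640x3 uint8, red, green, blue); there is no depth.
- vision.calibration(name): a dict with "mtx" (3x3 intrinsics, pixels), "k1" (the pictures are not rectified: a ray, as slopes to the right and down, at radius r is drawn at 1 + k1 r^2 times it, then the intrinsics apply), "extrinsics" (4x4, takes a point from world to camera coordinates); the wrist camera has in their place "T_tool_cam" (4x4, takes a point from camera to tool coordinates, whose origin is the TCP and whose axes are the flange's). Camera axes: x right, y up, looking along -z (the intrinsics and any distortion apply to the point x, -y, -z); pixel columns grow to the right and rows downward; lengths in m; the calibration is good to about 2 mm. A picture is of the moment at which its call begins: read the wrist's pose just before it. calibration takes no time and is no camera call.
A pose or a line that the arm cannot do raises robot.PlanningError and nothing moves.
- workorder.close_job(): hands the job in; it is judged then, once.
Trained networks look in the newest picture that a camera, given by its name, has taken for a name from the list of things; names that differ only in an ending like _2 or _b are one class to them, and where a whole thing is asked for, a point or a joint stands for the part that bears it (a point fixed in the world has none). Each returns a list of dicts, best first, with "p" (0 to 1); they miss things now and then, are a little off and sometimes report something else, mostly with a low value. They report only what shows in the picture. A call takes as long as a camera call. They do not tell look-alikes from the thing itself.
- recognise(label, camera): "rect" ([centre column, centre row, width, height] in pixels, round what is visible of it).
Readings, each from a call of its own:
- robot.current_time_s(): time.
- robot.current_joint_positions(): joint angles.
- robot.current_dq(): joint speeds.
- robot.current_joint_torque(): joint torques, N m.
- robot.current_tool_pos(): TCP position.
- robot.current_eef_rot(): TCP orientation.
- robot.current_contact_force(): force on the tool from outside, world axes, zero at the start.
- robot.current_torque(): the same for the moment, N m.
- robot.current_finger_gap(): opening from 0.0 (shut) to 1.0 (fully open).
- robot.current_gripper_force(): force on a finger pad.
Only numpy, scipy, OpenCV 4.12 (cv2) and the standard library are available. Lean on these libraries where they do the work, as an engineer would, in place of code of your own. Each camera call takes 0.05 s, during which the arm holds its last target. There are 200 camera calls.

## Task

Get the stone ready for sharpening: pick up the whetstone and clamp it, cream side up, in the sprung stone holder. Tilt it, push one end of its bamboo base under the lip of a jaw and press that jaw back until the other end can be lowered inside the other lip, then let it come back so that both lips hold the base and the springs centre it, and let go. Be gentle: do not ram a jaw against its stop or force the stone down on a lip, and leave the other things where they are.

Things in the scene. Friction and masses are not known exactly. Their poses are not given: they have to be found in the camera images.
- stone: whetstone, about 0.4 kg: bamboo base 206 (y) x 50 (x) x 12 mm; on its middle a stone 170 x 50 x 24 mm (blue-grey below, cream on top), so the base sticks out 18 mm at both ends. Sides flush, 50 mm apart; 36 mm high in all. Origin: centre of the underside; z out of the cream face. Starts lying cream side up on the worktop; both ends alike. Home in the holder: origin 24 mm above the worktop.
- holder: dark cast foot of the stone holder, 92 (x) x 60 (y) x 20 mm, fixed; wing screw on its -x side, to 64 mm out. Origin: centre of its underside; y: length of the holder. Rods along y through it carry a grey sprung jaw at each end. The rods were locked by hand: the pair of jaws stands up to 18 mm off the foot's centre along y, either way. This is not measured: find the jaws by feel or eye.
- holder_ledge (a point): point 24 mm above the foot's origin, at the height of the jaws' ledges, on which the base rests. Over each ledge a lip: underside 15.5 mm, top 20 mm above this point. Cheeks 56 mm apart, flared at the mouth, guide the base sideways; a jaw is 66 mm wide. Along y, from the middle between the jaws: ledge 84 to 99 mm, lip 92 to 99 mm, end face of the slot 99 mm (jaw at rest).
- jaw_l (a joint): how far the jaw on the holder's +y side is pushed outwards (to +y), in m: 0 at rest, 0.020 at its stop. Pushed by 15 mm, there is just room to lower the other end of a level base inside the other jaw's lip. At rest the end faces are 198 mm apart, so the centred base (206 mm) holds each jaw at 0.004.
- jaw_r (a joint): how far the jaw on the holder's -y side is pushed outwards (to -y), in m: same travel. Springs of both jaws: 1.5 N at rest plus 0.6 N per mm, so 10.5 N at 15 mm and 13.5 N at the stop (20 mm). Either jaw may be used first. End blocks behind the jaws reach to 143 mm from the middle, 25 mm high.
- creamer: small spotted china jug, 94 x 131 x 67 mm, bystander behind the work. Origin: centre of its underside.
- timer: red and cream kitchen timer, 66 mm wide and 55 mm high, bystander. Origin: centre of its underside.
- salt: round wooden salt cellar, 91 mm wide and 55 mm high, bystander. Origin: centre of its underside.
- mill: short dark wooden pepper mill, 56 mm wide and 181 mm high, standing at the left by the range, bystander. Origin: centre of its underside.
Things that resemble listed ones, but are neither listed nor needed, are in the scene too. There is more than one size of the holder; the job needs the larger.

How it is judged:
By the outcome, as a careful person would: the job done as asked, in the order asked, and still so for the second after the job is handed in, with the robot touching nothing.
It also fails if it takes over 54 s, if anything falls off the work surface, if the arm or the gripper's body presses on something with over 40 N, if the wrist force passes 120 N, or if a joint passes its speed limit or range.

## Working session

There is one attempt and no reset: what is moved stays moved. The work goes in short steps, each a Python script; the robot and the scene stay as the last script left them, time stands still between calls to the robot, and variables do not carry over. Pictures are saved under pics/ and viewed, at most 10 in all, crops included, and the job is handed in when it is done.

```bash
mkdir -p pics; ls
python3 - <<'E'
from station import robot, fingers, vision, workorder, recognise
import cv2
for c in("scene","top"):
    im=vision.grab_frame(c); cv2.imwrite(f"pics/{c}0.png",im[:,:,::-1])
    k=vision.calibration(c); print(c,k)
    for l in("stone","holder","creamer","timer","salt","mill"):
        print(l,[(round(d["p"],2),[round(x) for x in d["rect"]]) for d in recognise(l,c)])
print(vision.calibration("wrist"),robot.current_eef_rot(),robot.current_time_s())
E
```

```text
pics
scene {'mtx': array([[514.0802719 ,   0.        , 313.87343066],
       [  0.        , 514.0802719 , 246.63998916],
       [  0.        ,   0.        ,   1.        ]]), 'k1': 0.008301317637692665, 'extrinsics': array([[ 0.7269502 , -0.68668603, -0.00238833, -0.32704378],
       [ 0.49130517,  0.51767689,  0.70044976, -0.32627677],
       [-0.47975268, -0.5103655 ,  0.71369771, -0.98716838],
       [ 0.        ,  0.        ,  0.        ,  1.        ]])}
stone [(0.6, [394, 342, 75, 77])]
holder [(0.64, [272, 237, 44, 30]), (0.6, [267, 285, 32, 24])]
creamer [(0.76, [361, 240, 36, 44])]
timer [(0.72, [411, 277, 23, 25])]
salt [(0.6, [464, 301, 47, 43])]
mill [(0.73, [254, 163, 27, 55]), (0.17, [273, 238, 39, 34])]
top {'mtx': array([[565.82746478,   0.        , 310.00606779],
       [  0.        , 565.82746478, 242.12690054],
       [  0.        ,   0.        ,   1.        ]]), 'k1': -0.1250127887043064, 'extrinsics': array([[-0.01715175, -0.99984806,  0.00311182,  0.08627016],
       [ 0.99893434, -0.01700254,  0.04290807, -0.51977514],
       [-0.04284864,  0.00384446,  0.9990741
[... 244 characters left out ...]
 36])]
salt [(0.66, [473, 174, 44, 39])]
mill [(0.67, [149, 204, 46, 39]), (0.57, [254, 261, 31, 55])]
{'mtx': array([[337.26658758,   0.        , 320.68871491],
       [  0.        , 337.26658758, 240.94071662],
       [  0.        ,   0.        ,   1.        ]]), 'k1': -0.03477183790363116, 'T_tool_cam': array([[-3.91497000e-04,  9.63827257e-01,  2.66527420e-01,
         6.73141331e-02],
       [ 9.99999248e-01,  6.75861093e-05,  1.22447203e-03,
        -1.13283573e-03],
       [ 1.16216597e-03,  2.66527699e-01, -9.63826559e-01,
        -1.26394033e-01],
       [ 0.00000000e+00,  0.00000000e+00,  0.00000000e+00,
         1.00000000e+00]])} [1.79995432e+02 1.92262108e-03 1.61794743e+02] 0.7
```

Run:
```python
import cv2
im=cv2.imread("pics/top0.png"); cv2.imwrite("pics/top_c.png",cv2.resize(im[130:380,130:530],(800,500),interpolation=cv2.INTER_CUBIC))
```

```text
(no output)
```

View pics/top_c.png

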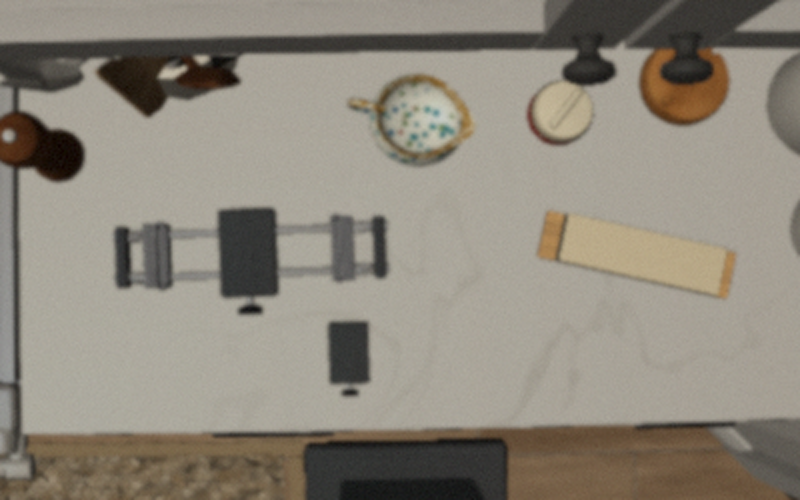

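View pics/scene0.png

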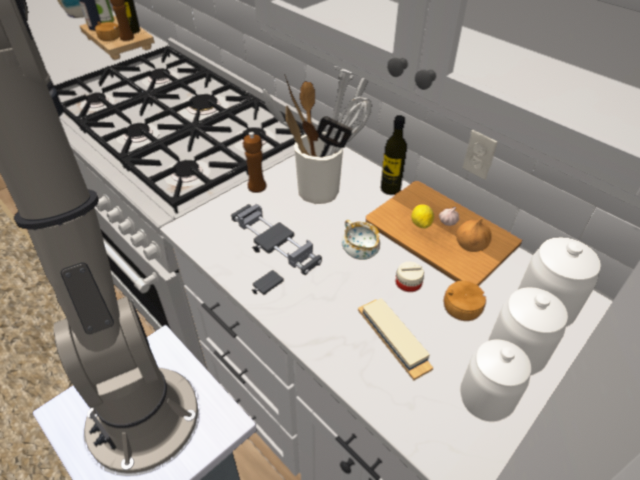

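The big picture, in full top-image pixels:
- **Stone:** the only candidate is at (448,257), cream top with bamboo ends.
- **Holder:** there are two candidates. The larger one, with rods and jaws, has its foot at (254,256). The small look-alike foot is at (305,306). I choose the larger.

Next I localise both, then check the holder close up with the wrist camera.

```bash
cat > h.py <<'E'
from station import robot, fingers, vision, workorder, recognise
import numpy as np, cv2
from scipy.spatial.transform import Rotation as Rot
def tool_T():
    T=np.eye(4); T[:3,:3]=Rot.from_euler("xyz",robot.current_eef_rot(),degrees=True).as_matrix(); T[:3,3]=robot.current_tool_pos(); return T
def cam(name,T=None):
    k=vision.calibration(name); return k, (T@k["T_tool_cam"] if name=="wrist" else np.linalg.inv(k["extrinsics"]))
def px2w(name,uv,z,T=None):
    k,C=cam(name,T); M=k["mtx"]; out=[]
    for (u,v) in np.atleast_2d(uv):
        d=np.array([(u-M[0,2])/M[0,0],(v-M[1,2])/M[1,1]]); s=d.copy()
        for _ in range(20): s=d/(1+k["k1"]*(s@s))
        r=C[:3,:3]@np.array([s[0],-s[1],-1]); out.append(C[:3,3]+r*(z-C[2,3])/r[2])
    return np.array(out)
E
python3 - <<'E'
from h import *
f=lambda a:np.array(a)/2+130
p=px2w("top",f([(548,211),(538,257),(724,298),(735,252)]),.012); print("stone",p.round(3),p.mean(0),np.linalg.norm(np.diff(p,axis=0),axis=1))
p=px2w("top",f([(219,209),(276,208),(277,295),(220,297)]),.020); print("foot",p.round(3),p.mean(0),np.linalg.norm(np.diff(p,axis=0),axis=1))
p=px2w("top",f([(122,257),(380,246)]),.025); print("blocks",p.round(3),p.mean(0))
p=px2w("top",f([(55,155)]),0); print("mill",p)
c=[.58,.2]
for yaw in(90,-90):
  for x,y,r in((.58,.2,180),(.58,.2,168),(.58,.2,192),(.57,-.2,180)):
    q=robot.inverse_kinematics([x,y,.15],[r,0,yaw]); print(yaw,x,y,r,None if q is None else np.round(q))
E
```

```text
stone [[ 0.532 -0.119  0.012]
 [ 0.484 -0.107  0.012]
 [ 0.437 -0.304  0.012]
 [ 0.485 -0.317  0.012]] [ 0.48439592 -0.21200193  0.012     ] [0.04920205 0.20218523 0.04994152]
foot [[0.539 0.223 0.02 ]
 [0.539 0.164 0.02 ]
 [0.449 0.164 0.02 ]
 [0.448 0.223 0.02 ]] [0.49389552 0.19354595 0.02      ] [0.05906258 0.08978123 0.05892105]
blocks [[0.491 0.324 0.025]
 [0.498 0.057 0.025]] [0.49440798 0.19040749 0.025     ]
mill [[0.60077059 0.39998043 0.        ]]
90 0.58 0.2 180 [-41.  31.  31.  85. -17.  68.  -8.]
90 0.58 0.2 168 [-48.  24.  33.  97. -12.  51. -12.]
90 0.58 0.2 192 [-34.  39.  28.  73. -19.  84.  -6.]
90 0.57 -0.2 180 [-21.  41.  64.  88. -38.  75.  47.]
-90 0.58 0.2 180 [-22.  29.   2.  84.  -1.  67. 160.]
-90 0.58 0.2 168 [-20.  37.   3.  72.  -5.  83. 164.]
-90 0.58 0.2 192 [-24.  22.   1.  96.   6.  51. 154.]
-90 0.57 -0.2 180 [ -21.   42.   64.   88.  -38.   75. -132.]
```

Run:
```python
from h import *
import json
def shot(n):
    T=tool_T(); im=vision.grab_frame("wrist"); cv2.imwrite(f"pics/{n}.png",im[:,:,::-1]); np.save(n,T); print(n,T[:3,3].round(4),robot.current_eef_rot())
robot.move_to([.494,.19,.17],[180,0,90]); shot("w_h")
robot.move_to([.484,-.212,.15],[180,0,76.6]); shot("w_s")
print(np.round(robot.current_joint_positions()),robot.current_time_s())
```

```text
w_h [0.4933 0.1924 0.17  ] [-1.79987252e+02 -6.98373120e-02  9.02321855e+01]
w_s [ 0.485  -0.2099  0.1498] [-1.79991842e+02 -7.24741508e-02  7.68184090e+01]
[-14.  25.  48. 100. -21.  64.  27.] 4.0083
```

View pics/w_h.png

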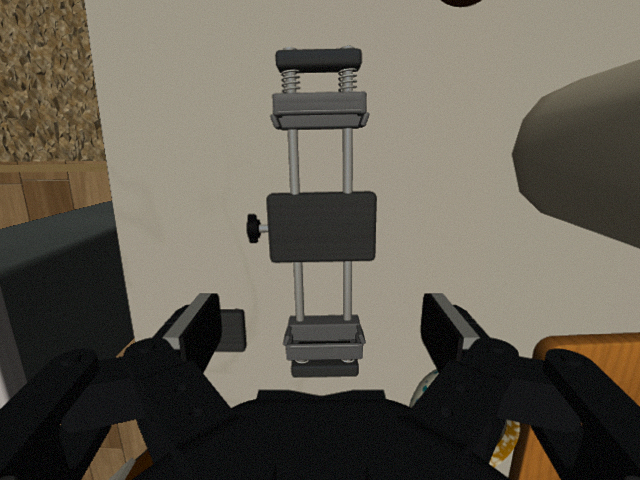

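View pics/w_s.png

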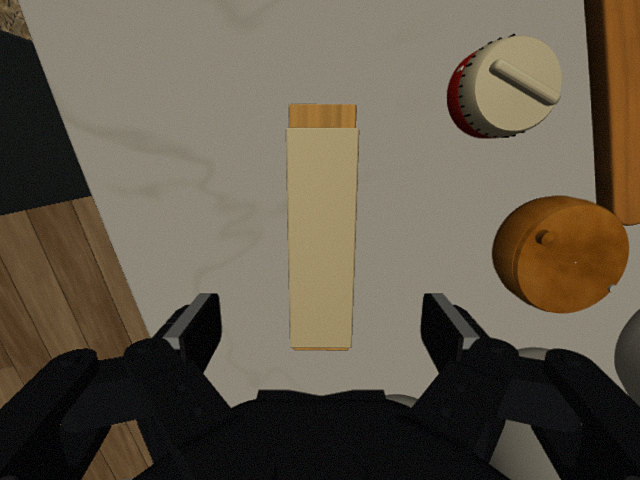

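Wrist views:
- **Holder:** foot at (268–376, 192–262), +y jaw at rows 93–128, −y jaw at rows 317–360, and the small foot at (232,330) ignored.
- **Stone:** cream face corners at about (286,128), (358,128), (352,349), (291,349).

I'll crop the jaws.

Run:
```python
from h import *
im=cv2.imread("pics/w_h.png")
a=cv2.resize(im[40:140,260:380],(720,600)[:2],interpolation=cv2.INTER_CUBIC)
b=cv2.resize(im[305:385,260:380],(720,480),interpolation=cv2.INTER_CUBIC)
o=np.vstack([a,b]); o=cv2.resize(np.hstack([a[:, :],np.vstack([b,np.zeros((120,720,3),np.uint8)])]),(800,334)); 
cv2.imwrite("pics/jaws.png",np.vstack([cv2.resize(im[85:135,260:380],(720,300),interpolation=cv2.INTER_CUBIC),cv2.resize(im[312:362,260:380],(720,300),interpolation=cv2.INTER_CUBIC)]))
T=np.load("w_s.npy")
p=px2w("wrist",[(286.5,128),(358,128),(352,349),(291,349)],.036,T); print(p.round(4),p.mean(0),np.linalg.norm(np.diff(p,axis=0),axis=1))
print(px2w("wrist",[(290,104),(356,104)],.012,T).round(4))
T=np.load("w_h.npy")
p=px2w("wrist",[(267,195),(376,192),(376,261.5),(268,262.5)],.020,T); print("foot",p.round(4),p.mean(0))
```

```text
[[ 0.4805 -0.1274  0.036 ]
 [ 0.5278 -0.1385  0.036 ]
 [ 0.4888 -0.3048  0.036 ]
 [ 0.4405 -0.2935  0.036 ]] [ 0.48440431 -0.21602648  0.036     ] [0.04856616 0.17086128 0.0496683 ]
[[ 0.4853 -0.1098  0.012 ]
 [ 0.5325 -0.1209  0.012 ]]
foot [[0.4491 0.2211 0.02  ]
 [0.5385 0.2239 0.02  ]
 [0.5413 0.1638 0.02  ]
 [0.4477 0.1626 0.02  ]] [0.49413506 0.19283238 0.02      ]
```

View pics/jaws.png

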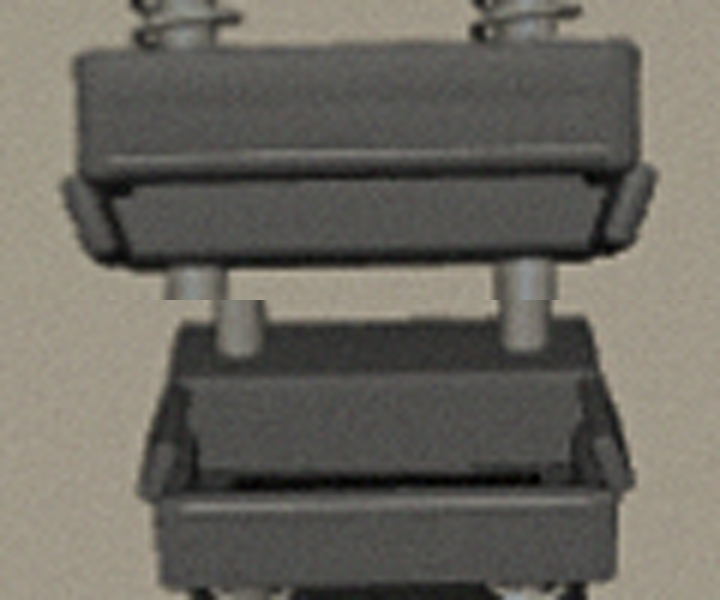

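Run:
```python
from h import *
T=np.load("w_h.npy")
a=px2w("wrist",[(319.7,113.2),(324.7,344.8)],.044,T);b=px2w("wrist",[(320,126.7),(324.5,324.5)],.024,T)
print("lips",a.round(4),a.mean(0),np.diff(a,axis=0));print("ledges",b.round(4),b.mean(0),np.diff(b,axis=0))
```

```text
lips [[0.4923 0.2823 0.044 ]
 [0.497  0.097  0.044 ]] [0.49464469 0.18965485 0.044     ] [[ 0.0047877  -0.18538858  0.        ]]
ledges [[0.4924 0.2744 0.024 ]
 [0.497  0.1051 0.024 ]] [0.49473511 0.18972767 0.024     ] [[ 0.00458071 -0.16934106  0.        ]]
```

Jaw spacing comes out at 185/169 mm against 184/168 expected. The middle between the jaws is (0.4947, 0.1897) and the holder yaw is about +1.5°. The stone is at (0.4844, −0.216) with yaw −13.4°. Grasping now.

```bash
cat >> h.py <<'E'
MID=np.array([.4947,.1897,.024]); HY=1.5
def pose(yL,zL,th,off):
    """TCP pose for stone whose lower +y end edge is at yL (from jaw middle), zL (over ledge), tilted th deg with +y end down; off = TCP in stone frame. m"""
    t=np.radians(th); H=Rot.from_euler("z",HY,degrees=True)
    S=H*Rot.from_euler("x",-th,degrees=True)
    o=MID+H.apply([0,yL-.103*np.cos(t),zL+.103*np.sin(t)])
    return o+S.apply(off), (S*Rot.from_euler("xz",[180,90],degrees=True)).as_euler("xyz",degrees=True)
def st(m=""):
    print(m,"t",round(robot.current_time_s(),2),"p",(robot.current_tool_pos()*1e3).round(1) if hasattr(robot.current_tool_pos(),'round') else np.round(np.array(robot.current_tool_pos())*1e3,1),"F",np.round(robot.current_contact_force(),1),"M",np.round(robot.current_torque(),2),flush=True)
E
python3 - <<'E'
from h import *
o=[180,0,76.6]
robot.line_to([.4844,-.216,.08],o); robot.line_to([.4844,-.216,.023],o,velocity=.08,f_stop=8); st("down")
fingers.gripper_to(0.3,90); st("grip"); print(robot.current_finger_gap(),robot.current_gripper_force(),robot.current_eef_rot())
robot.line_to([.4844,-.216,.14],o); robot.pause(.2); st("up"); print(robot.current_finger_gap(),robot.current_eef_rot())
T=tool_T(); im=vision.grab_frame("wrist"); cv2.imwrite("pics/g.png",im[:,:,::-1]); np.save("g",T)
print(pose(.0875,.04,9,[0,0,.023]))
E
```

```text
down t 5.49 p [ 484.7 -216.3   23.2] F [-0.3  0.   0.2] M [ 0.05  0.03 -0.06]
grip t 5.92 p [ 485.1 -216.5   23.8] F [-0.3 -0.   5.4] M [ 0.05  0.14 -0.07]
0.5693504481797309 95.62345335725695 [1.79898288e+02 1.37352460e-02 7.65926022e+01]
up t 7.05 p [ 483.7 -215.6  138.9] F [ 0.3  0.3 -3.5] M [-0.07  0.04 -0.03]
0.5671573476408803 [-1.79870622e+02 -4.96764301e-03  7.65951836e+01]
(array([0.49497836, 0.17906974, 0.10282958]), array([180. ,   9. ,  91.5]))
```

View pics/g.png

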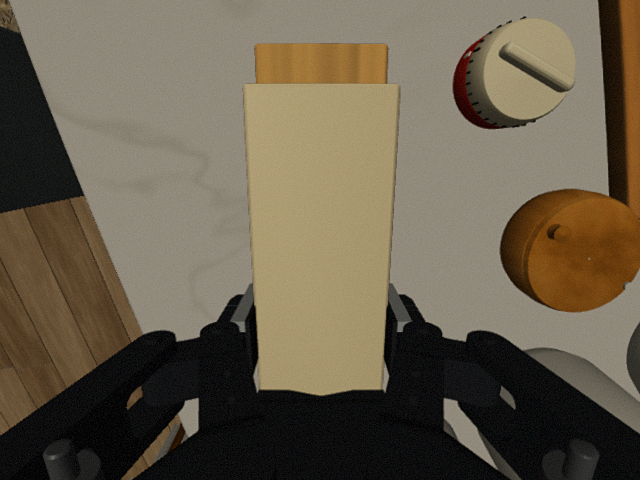

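Stone is held and square to the fingers. The cream front edge is at row 84 and the base end edge at row 44. I'll compute the offset in the tool frame and carry the stone to just above the jaw, tilted.

Run:
```python
from h import *
I=np.eye(4)
print(px2w("wrist",[(245,84.5),(399,84.5)],-.0125,I).round(4),px2w("wrist",[(256,43.5),(387,43.5)],.0115,I).round(4))
off=[0,0,.0235]
robot.move_to(*pose(.0875,.09,9,off)); robot.pause(.2); st("above")
robot.line_to(*pose(.0875,.032,9,off)); robot.pause(.2); st("hover"); print(pose(.0875,.032,9,off)[0].round(4),robot.current_eef_rot())
T=tool_T(); im=vision.grab_frame("wrist"); cv2.imwrite("pics/a.png",im[:,:,::-1]); np.save("a",T)
im=vision.grab_frame("scene"); cv2.imwrite("pics/as.png",im[:,:,::-1])
```

```text
[[ 0.0855 -0.0237 -0.0125]
 [ 0.0855  0.0245 -0.0125]] [[ 0.1037 -0.0239  0.0115]
 [ 0.1036  0.0245  0.0115]]
above t 8.77 p [495.5 177.4 153.5] F [-0.6 -0.4 -2.3] M [ 0.28 -0.   -0.02]
hover t 9.5 p [496.  179.4  96.6] F [ 0.5 -0.6 -3.5] M [ 0.23  0.09 -0.05]
[0.495  0.1791 0.0953] [179.86228933   8.93380349  91.47539127]
```

View pics/a.png

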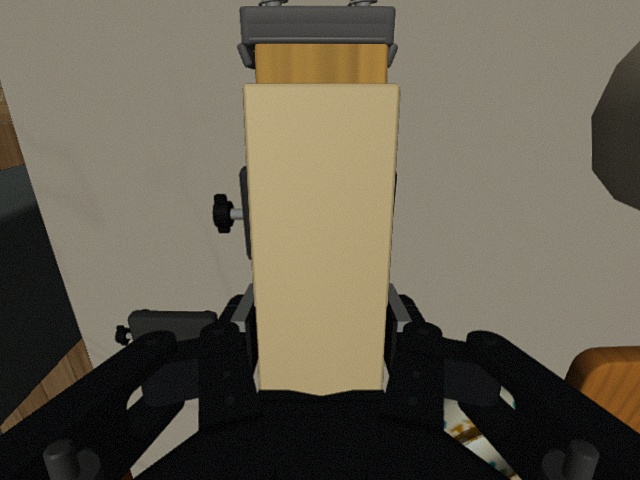

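The jaw's lip (cols 241–395, rows 8–43) is just ahead of the base end (row 44), with lateral offset about 1 mm. I'll shift −1 mm in x and lower onto the ledge with a force stop.

```bash
sed -i 's/^MID=.*/MID=np.array([.4937,.1897,.024]); HY=1.5; OFF=[0,-.0005,.0235]/' h.py
python3 - <<'E'
from h import *
T=np.load("a.npy"); print(px2w("wrist",[(318,42.5)],.044,T).round(4))
robot.line_to(*pose(.0875,.012,9,OFF),velocity=.06); robot.pause(.2); st("h12")
r=robot.line_to(*pose(.0875,-.004,9,OFF),velocity=.015,f_stop=3.5); st(f"stop {r}")
p,_=pose(.0875,0,9,OFF); print("expected at ledge",(p*1e3).round(1))
E
```

```text
[[0.492  0.2829 0.044 ]]
h12 t 10.28 p [494.3 178.7  75.7] F [-0.3  1.7 -3.3] M [ 0.22  0.07 -0.  ]
stop True t 11.07 p [493.8 178.3  62.9] F [-1.  -0.5  3.4] M [0.53 0.   0.04]
expected at ledge [494.  178.7  63.4]
```

Contact is at the ledge height, within 0.5 mm of prediction. Now I lift slightly and push the jaw in steps.

Run:
```python
from h import *
robot.line_to(*pose(.0875,.0008,9,OFF),velocity=.03); robot.pause(.15); st("lift")
for y in (.093,.096,.099,.103,.107,.110):
    r=robot.line_to(*pose(y,.0008,9,OFF),velocity=.03,f_stop=13); robot.pause(.1); st(f"{y} {r} exp y {(pose(y,.0008,9,OFF)[0][1:]*1e3).round(1)}")
    if r: break
T=tool_T(); im=vision.grab_frame("wrist"); cv2.imwrite("pics/b.png",im[:,:,::-1]); np.save("b",T)
```

```text
lift t 11.47 p [493.6 178.7  63.8] F [ 0.   0.4 -1.6] M [ 0.33  0.01 -0.04]
0.093 False exp y [184.2  64.2] t 11.91 p [493.6 184.5  64. ] F [-0.5 -0.3 -2.5] M [0.31 0.03 0.04]
0.096 False exp y [187.2  64.2] t 12.26 p [493.7 187.1  64.1] F [-0.7  0.2 -3.7] M [0.25 0.02 0.01]
0.099 False exp y [190.2  64.2] t 12.61 p [493.7 189.2  64.3] F [-0.7 -1.6 -3.7] M [-0.2   0.    0.02]
0.103 False exp y [194.1  64.2] t 12.99 p [493.6 193.2  64.2] F [ 0.1 -3.8 -1.7] M [-0.69 -0.02  0.01]
0.107 False exp y [198.1  64.2] t 13.38 p [493.5 196.3  64.3] F [ 0.4 -6.  -1.7] M [-1.1  -0.02  0.02]
0.11 False exp y [201.1  64.2] t 13.72 p [493.4 198.4  64.4] F [-1.  -6.9 -0.6] M [-1.37  0.01  0.1 ]
```

View pics/b.png

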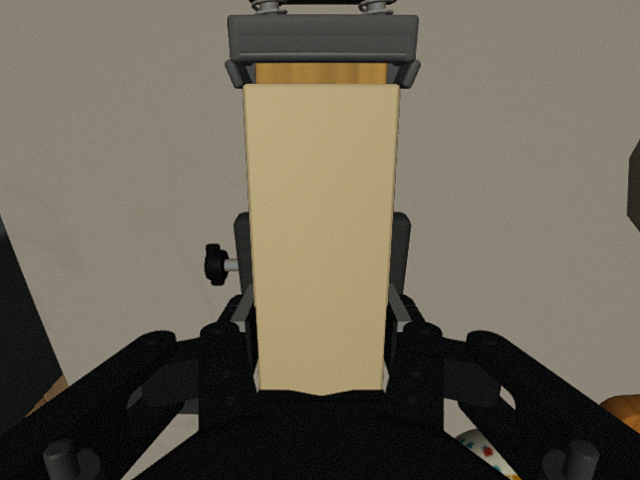

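The base end is under the +y lip and the jaw is moving on its spring. I continue to about 16.8 mm.

Run:
```python
from h import *
for y in (.114,.1165,.118,.119):
    r=robot.line_to(*pose(y,.0008,9,OFF),velocity=.03,f_stop=9); robot.pause(.15); st(f"{y} {r}")
    if r or robot.current_tool_pos()[1]>.2048: break
print(robot.current_eef_rot(),y)
T=tool_T(); im=vision.grab_frame("wrist"); cv2.imwrite("pics/c.png",im[:,:,::-1]); np.save("c",T)
```

```text
0.114 False t 14.21 p [493.3 201.1  64.5] F [-0.8 -8.7 -0.6] M [-1.68  0.06  0.07]
0.1165 False t 14.61 p [493.2 202.9  64.6] F [ -0.1 -11.    0.3] M [-1.85  0.15  0.1 ]
0.118 False t 15.01 p [493.2 203.9  64.6] F [-0.9 -9.5  0.8] M [-1.99  0.12  0.09]
0.119 False t 15.41 p [493.2 204.6  64.6] F [  0.  -11.5   1.5] M [-2.03  0.12  0.13]
[-179.90683973    9.4190681    91.32772416] 0.119
```

Run:
```python
from h import *
C=.1205+.0019
def D():
    T=tool_T(); R=T[:3,:3]; S=Rot.from_matrix(R)*Rot.from_euler("xz",[180,90],degrees=True).inv()
    o=T[:3,3]-S.apply(OFF); H=Rot.from_euler("z",HY,degrees=True)
    g=lambda q:(H.inv().apply(o+S.apply(q)-MID)*1e3).round(1)
    print("   Ltop",g([0,.103,.012]),"Lbot",g([0,.103,0]),"Rbot",g([0,-.103,0]))
for th,z in ((9,.0008),(7.5,.0012),(6.3,.0015)):
    r=robot.line_to(*pose(C-.012*np.sin(np.radians(th)),z,th,OFF),velocity=.03,f_stop=7); robot.pause(.15); st(f"{th} {r}"); D()
    if r: break
```

```text
9 False t 15.86 p [493.1 205.7  64.7] F [ -0.4 -12.4   0.4] M [-2.2   0.12  0.11]
   Ltop [  0.2 116.2  12.3] Lbot [1.000e-01 1.142e+02 5.000e-01] Rbot [ -0.5 -89.   34.3]
7.5 False t 16.26 p [493.2 204.9  62.2] F [ -0.8 -11.2  -0.1] M [-2.29  0.12  0.15]
   Ltop [  0.2 116.1  12.5] Lbot [1.000e-01 1.145e+02 6.000e-01] Rbot [ -0.5 -89.6  29.1]
6.3 False t 16.66 p [493.1 204.4  60.2] F [ -0.4 -11.3  -0.8] M [-2.3  -0.04  0.05]
   Ltop [1.000e-01 1.161e+02 1.250e+01] Lbot [1.000e-01 1.147e+02 6.000e-01] Rbot [ -0.6 -89.9  24.9]
```

The jaw is at about 17 mm and the other end clears its lip by about 2 mm. Lowering.

```bash
sed -i '$r /dev/stdin' h.py <<'E'
def D():
    T=tool_T(); S=Rot.from_matrix(T[:3,:3])*Rot.from_euler("xz",[180,90],degrees=True).inv()
    o=T[:3,3]-S.apply(OFF); H=Rot.from_euler("z",HY,degrees=True)
    g=lambda q:(H.inv().apply(o+S.apply(q)-MID)*1e3).round(1)
    print("   Ltop",g([0,.103,.012]),"Lbot",g([0,.103,0]),"Rbot",g([0,-.103,0]))
E
python3 - <<'E'
from h import *
C=.1224
for th in (5,3.8,2.6,1.4,.4,-.3):
    r=robot.line_to(*pose(C-.012*np.sin(np.radians(th)),.0012,th,OFF),velocity=.03,f_stop=5); robot.pause(.12); st(f"{th} {r}"); D()
    if r: break
E
```

```text
5 False t 17.02 p [493.2 204.   57.6] F [  0.1 -11.9  -0.7] M [-2.29  0.07  0.17]
   Ltop [  0.2 116.2  12.4] Lbot [  0.2 115.1   0.4] Rbot [ -0.5 -90.   20. ]
3.8 False t 17.39 p [493.2 203.5  55.4] F [  0.1 -11.7   0.2] M [-2.38  0.07  0.19]
   Ltop [  0.2 116.2  12.3] Lbot [1.000e-01 1.153e+02 3.000e-01] Rbot [ -0.5 -90.1  15.6]
2.6 False t 17.76 p [493.2 203.2  53.2] F [ -0.2 -13.    0. ] M [-2.36  0.08  0.2 ]
   Ltop [  0.2 116.3  12.3] Lbot [  0.2 115.6   0.3] Rbot [ -0.5 -90.1  11.2]
1.4 False t 18.12 p [493.3 202.9  51. ] F [ -0.5 -12.4  -0.9] M [-2.37  0.03  0.26]
   Ltop [  0.2 116.3  12.2] Lbot [  0.2 115.9   0.2] Rbot [ -0.4 -90.    6.8]
0.4 False t 18.49 p [493.3 202.7  49.2] F [ -0.6 -11.3   0. ] M [-2.35  0.01  0.28]
   Ltop [  0.2 116.4  12.2] Lbot [  0.2 116.2   0.2] Rbot [ -0.3 -89.8   3.2]
-0.3 False t 18.86 p [493.4 202.6  48. ] F [ -0.7 -12.6   0.3] M [-2.33  0.12  0.32]
   Ltop [  0.3 116.4  12.2] Lbot [  0.3 116.3   0.2] Rbot [ -0.2 -89.7   0.7]
```

Run:
```python
from h import *
for y,th in ((.119,-.25),(.115,-.2),(.111,-.15),(.107,-.05),(.1035,0),(.103,0)):
    r=robot.line_to(*pose(y,.001,th,OFF),velocity=.03,f_stop=7); robot.pause(.12); st(f"{y} {r}"); D()
    if r: break
im=vision.grab_frame("scene"); cv2.imwrite("pics/d.png",cv2.resize(im[180:330,180:380],(800,600),interpolation=cv2.INTER_CUBIC)[:,:,::-1])
```

```text
0.119 False t 19.24 p [493.5 200.2  47.9] F [ -0.6 -11.2  -0.3] M [-2.16  0.14  0.3 ]
   Ltop [  0.2 114.   12.2] Lbot [  0.2 113.9   0.2] Rbot [ -0.2 -92.1   0.6]
0.115 False t 19.64 p [493.5 197.3  48. ] F [-0.8 -9.3 -1.3] M [-1.81  0.05  0.19]
   Ltop [  0.2 111.1  12.3] Lbot [  0.2 111.1   0.3] Rbot [ -0.1 -94.9   0.6]
0.111 False t 20.04 p [493.6 194.5  48. ] F [-0.4 -7.1 -1. ] M [-1.55  0.02  0.14]
   Ltop [  0.2 108.3  12.4] Lbot [  0.2 108.3   0.4] Rbot [ -0.1 -97.7   0.6]
0.107 False t 20.44 p [493.7 192.8  48.1] F [ 1.  -5.  -6.7] M [-1.15 -0.21  0.04]
   Ltop [1.000e-01 1.066e+02 1.260e+01] Lbot [1.000e-01 1.066e+02 6.000e-01] Rbot [  0.1 -99.4   0.6]
0.1035 False t 20.82 p [493.7 190.4  48.3] F [ 0.9 -1.8 -8.8] M [-0.51 -0.41 -0.03]
   Ltop [ -0.  104.2  12.9] Lbot [ -0.  104.2   0.9] Rbot [ 1.000e-01 -1.018e+02  8.000e-01]
0.103 False t 21.19 p [493.6 189.7  48.5] F [ 1.5 -0.7 -8. ] M [-0.24 -0.36 -0.02]
   Ltop [-1.000e-01  1.035e+02  1.310e+01] Lbot [-1.000e-01  1.035e+02  1.100e+00] Rbot [  -0.  -102.5    0.9]
```

View pics/d.png

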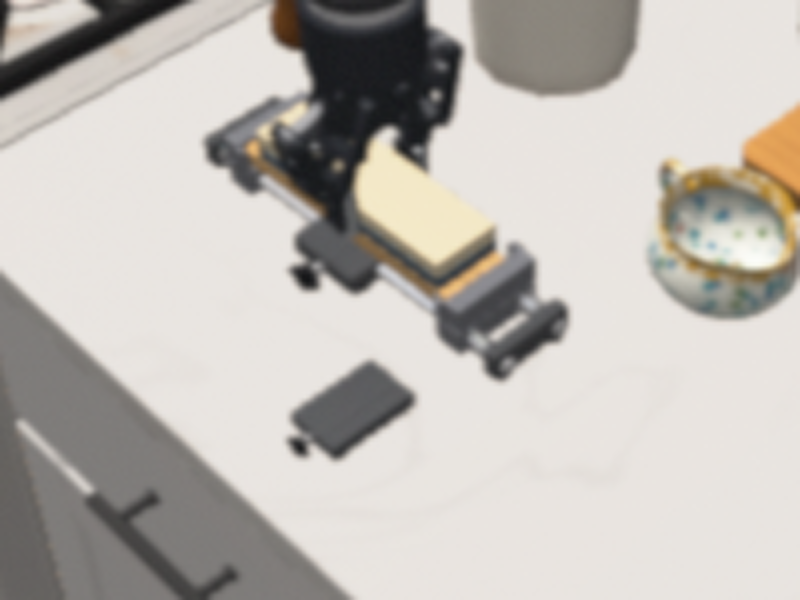

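The base is under both lips. A small downward pull of about 5 N suggests I'm holding it slightly high, so I'll lower a touch and release gently.

Run:
```python
from h import *
for z in (.0002,-.0008,-.0018):
    r=robot.line_to(*pose(.1027,z,0,OFF),velocity=.02,f_stop=8); robot.pause(.12); st(f"{z} {r}"); D()
    F=robot.current_contact_force()
    if F[2]>-4: break
```

```text
0.0002 False t 21.61 p [493.7 189.3  48.2] F [-1.3 -1.1  0.2] M [-0.26  0.25  0.06]
   Ltop [ -0.  103.1  12.8] Lbot [ -0.  103.1   0.8] Rbot [   0.  -102.9    0.6]
```

Run:
```python
from h import *
fingers.gripper_to(.85); st("open"); p=robot.current_tool_pos(); R=robot.current_eef_rot()
robot.line_to([p[0],p[1],p[2]+.03],R,velocity=.06); robot.line_to([p[0],p[1],.19],R); robot.pause(.4); st("up")
T=tool_T(); im=vision.grab_frame("wrist"); cv2.imwrite("pics/e.png",im[:,:,::-1]); np.save("e",T)
```

```text
open t 21.97 p [494.2 189.2  48.1] F [ 0.6  0.8 -0.2] M [ 0.01  0.03 -0.01]
up t 23.93 p [494.1 189.1 189.7] F [-1.  -0.5  0.1] M [0.01 0.01 0.04]
```

View pics/e.png

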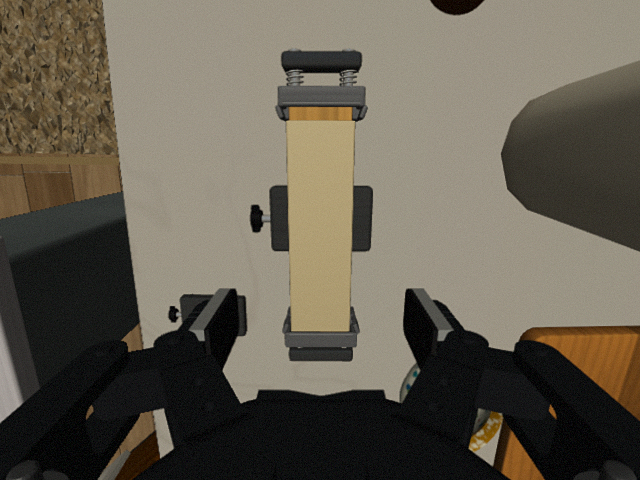

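The stone sits level between both jaws, cream side up, with its face at rows 121–332 and lips over the base at both ends. I'll do a quick numeric check of the centring, then hand in.

Run:
```python
from h import *
T=np.load("e.npy"); a=px2w("wrist",[(321,121),(320.5,332)],.060,T); b=px2w("wrist",[(321.5,106.5),(320.5,333)],.044,T)
print(a.round(4),a.mean(0),np.diff(a,axis=0)[0]);print(b.round(4),b.mean(0))
w=[px2w("wrist",q,.06,T) for q in ([(287,121),(355,121)],[(290,332),(350,332)])]; print([np.linalg.norm(q[1]-q[0]).round(4) for q in w])
if abs(a.mean(0)-b.mean(0))[1]<.003 and abs(np.diff(a,axis=0)[0][1]+.17)<.004: print(workorder.close_job())
```

```text
[[0.4918 0.2739 0.06  ]
 [0.4958 0.1036 0.06  ]] [0.49379306 0.18878719 0.06      ] [ 0.00400522 -0.17027905  0.        ]
[[0.4919 0.2856 0.044 ]
 [0.4961 0.0931 0.044 ]] [0.49397431 0.18935568 0.044     ]
[np.float64(0.049), np.float64(0.0513)]
the job is handed in; nothing more can be done
None
```

The whetstone is clamped in the larger holder, cream side up and centred to within about 1 mm, with both lips over its base. I released it and handed the job in at about 24 s of the 54 s limit; no verdict came back.

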